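Hang the tape roll in the tool cabinet

ROBOT

A 6-joint arm with a two-finger parallel gripper is mounted at the origin on a cart in front of the work surface, level with it; the furniture and walls round the work are solid. World frame = base frame: x ahead of the robot, y to its left, z up, the work surface at z = 0. Lengths are in mm, angles in rad, forces in N, time in s.
With the tool pointing down it reaches from about 300 to 775 mm from the base axis. Payload 14.6 kg.
Tool frame: the origin (TCP) lies at the very end of the fingers, on their centre line; the grasp point (between the pads) lies 19 mm behind it; z points along the fingers, y is the line along which they close (so a half turn about z gives the same grasp; the last joint's range is limited). The gripper opens to 94 mm and grips with 3 to 60 N. Pads are 16 mm wide; open, the fingers measure 119 mm over their backs; the gripper's body (75 mm by 177 mm) begins 78 mm behind the grasp point.
Start: joints at [1.124, 0.3, 1.521, -0, 1.321, -0.067], TCP at [203.901, 510.797, 205.446] pointing down, gripper open.
Joint ranges: [-3.03, 3.03], [-0.79, 2.21], [0.23, 2.52], [-1.04, 4.18], [0, 3.07], [-2.55, 2.55]. Speed limits (rad/s): [2.22, 2.22, 2.57, 3.14, 3.14, 3.14].

INTERFACE

Orientations are given as [roll, pitch, yaw] about the fixed x, y, z axes, in that order (R = Rz(yaw) Ry(pitch) Rx(roll)).
In Python, from cell import manip gives the robot as it stands. The module is installed in compiled form; this text tells all that it offers.
- The arm moves only by the shell command python3 -m inch 'ROWS' [FORCE]. ROWS is JSON, a list of rows, each an object of numbers: "gripper": the opening, from 0 (shut) to 1 (fully open); "dx", "dy", "dz": the shift along the world's x, y, z in m; "wx", "wy", "wz": the turn, a rotation vector about the world's x, y, z in degrees. A call has exactly 5 rows; each row is the pose to reach, as a shift and turn from the pose commanded when the call began; what a row does not reach only later rows make up. A row lasts 1/12 s, in which the tool goes at most 41.7 mm and 7.16 degrees, less where a joint would pass 70% of its speed; a pose out of reach is approached as far as the arm can. A call with a gripper value outside its range is refused whole. The fingers move at their own pace and stop on an object; FORCE is the grip in N (left out, the last holds). Time passes only in rows, so rows that repeat a pose let the fingers close, or fill a call up. It gives the time, the measured TCP pose, the force, the opening and the grip force at its end, in the units of the state.
- manip.read_state(): the state, without advancing time (a new reading comes with each control period).
- manip.camera(name): name is "side" or "top"; returns the picture (384x512x3 uint8, blue, green, red); there is no depth.
- manip.camera_info(name): a dict with "camera_matrix" (3x3 intrinsics, pixels), "R" (3x3) and "t" (3): a world point X has camera coordinates R X + t. Camera axes: x right, y down, z forward; pixel columns grow to the right and rows downward; lengths in mm; the calibration is good to about 2 mm. A picture is of the moment at which its call begins. camera_info takes no time and is no camera call.
- manip.sign_off(): hands the job in; it is judged then, once.
The state is a dict: "clock": time; "joints": joint angles; "qd": joint speeds; "effort": joint torques, N m; "eef_pos": TCP position; "eef_rot": TCP orientation; "wrist_force": force on the tool from outside, world axes, zero at the start; "moment": the same for the moment, N m; "finger_gap": finger opening in mm; "finger_force": force on a finger pad.
Only numpy, scipy, OpenCV 4.12 (cv2) and the standard library are available. Lean on these libraries where they do the work, as an engineer would, in place of code of your own. Each camera call takes 0.05 s, during which the arm holds its last target. There are 200 camera calls.

TASK

Put the orange tape roll away: take it from the rack, reach down through the open top of the blue tool cabinet and hang the roll by its hole on the hook inside, leaving it hanging still. Do not bump the cabinet with the roll or the gripper, and leave the black roll in its place in the rack.

Things in the scene. Friction and masses are not known exactly. Their poses are not given: they have to be found in the camera images.
- orange_roll: Orange tape roll, hard, 80 mm across, 19 mm wide, hole 48 mm (rim 16 mm deep), 0.08 kg. Stands on edge in a fixed two-slot rack, its top 88 mm above the table; the rack's dividers beside it reach 50 mm, so pinch its flat faces at the top of the rim. Origin: on the roll's axis at one flat face; z is that (level) axis, pointing to the other face: the centre lies 9.5 mm along +z.
- black_roll: Black tape roll, same size, shape, origin and axes as the orange one; it stands in the rack's other slot, 90 mm away along the roll axis (which slot is which varies). It stays there.
- hook: Level steel bar 8 mm thick, along the cabinet, fixed to its -y end wall. Origin: on the bar's axis at the hanging place, 85 mm above the table; y along the bar to its free end, z up. Its end, 55 to 59 mm ahead of the origin, turns up to 12 mm above the axis; the wall is 78 mm behind. Lower the roll about 80 mm ahead, slide it back. Hung, its centre is 20 mm below the axis, its top 20 mm above.
- cabinet: Blue metal cabinet, fixed, 148 (x) by 228 (y) by 130 mm high. Origin: centre of its underside on the table; x from front to lid, y along its length, z up. Its open top, inside a lip, is 124 (x) by 204 (y) mm, centred, and reaches 70 mm behind to 134 mm ahead of the hook's origin. Inner floor 8 mm up. The lid stands open beyond the +x side, sloping up and back at 45 degrees to 240 mm.
Not all that is in view belongs to the job. What is shaped like the orange_roll but red or turquoise is not meant.

How it is judged (in metres and radians):
At the end, for the whole second after the job is handed in: The orange roll hangs released and still on the bar, clear of the cabinet: its origin 12 to 30 mm below the bar's axis, within 12 mm sideways, from 72 mm behind to 45 mm ahead of the hook's origin along the bar; its axis within 20 degrees of the bar (x of orange_roll in the frame of hook between -0.012 and 0.012 m and y of orange_roll in the frame of hook between -0.072 and 0.045 m and z of orange_roll in the frame of hook between -0.03 and -0.012 m and angle between the z axis of orange_roll and the y axis of hook, either way round below 0.35 rad and contact force between orange_roll and hook above 0.2 N and contact force between orange_roll and cabinet below 0.1 N and linear speed of orange_roll below 0.03 m/s); the robot touches nothing.
It fails at once if the roll or the robot bumps the cabinet (more than 1 N) (contact force between any of orange_roll, the fingers, the arm and cabinet above 1 N).
It fails at once if the black roll is moved more than 15 mm (distance of black_roll from where it was at the start of the episode above 0.015 m).
It also fails if it takes over 51 s, if anything falls off the work surface, if the arm or the gripper's body presses on something with over 40 N, if the wrist force passes 120 N, or if a joint passes its speed limit or range.

## Working session

There is one attempt and no reset: what is moved stays moved. The work goes in short steps, Python scripts to look and compute and a shell command to move; the robot and the scene stay as the last step left them, time stands still between calls to the robot, and variables do not carry over. Pictures are saved under pics/ and viewed, at most 10 in all, crops included, and the job is handed in when it is done.

```bash
mkdir -p pics
python3 - <<'E'
from cell import manip
import cv2,json
for n in("side","top"):
    i=manip.camera_info(n);print(n,[[ [round(float(v),4) for v in r] for r in i["camera_matrix"]],[ [round(float(v),4) for v in r] for r in i["R"]],[round(float(v),1) for v in i["t"]]])
    cv2.imwrite(f"pics/{n}0.png",cv2.resize(manip.camera(n),(800,600),interpolation=cv2.INTER_CUBIC))
print(manip.read_state())
E
```

```text
side [[[478.9521, 0.0, 260.6085], [0.0, 478.9521, 191.2038], [0.0, 0.0, 1.0]], [[0.9526, -0.3041, 0.0081], [-0.1314, -0.4352, -0.8907], [0.2744, 0.8474, -0.4545]], [-500.4, 148.5, 1317.5]]
top [[[493.1655, 0.0, 253.8914], [0.0, 493.1655, 189.899], [0.0, 0.0, 1.0]], [[0.0064, -0.9999, 0.0094], [-0.9834, -0.008, -0.1815], [0.1816, -0.0081, -0.9833]], [48.6, 572.7, 1270.8]]
{'clock': 0.1, 'joints': array([ 1.12440458e+00,  3.00427999e-01,  1.52148342e+00, -8.63361948e-06,
        1.32073255e+00, -6.65523803e-02]), 'qd': array([-2.46146868e-03, -1.40245385e-04, -2.99537665e-04, -2.84599484e-05,
       -6.53686405e-04,  9.87515749e-04]), 'effort': array([-1.88293166e-04, -5.32648873e+01, -3.53279865e+01,  7.09624845e-02,
        2.36188306e-02, -1.20419284e-05]), 'eef_pos': array([203.80505363, 510.59786125, 204.95129298]), 'eef_rot': array([-3.14054311e+00, -6.15717435e-05,  2.76175540e+00]), 'wrist_force': array([-0.21165408,  0.50901115, -0.5931206 ]), 'moment': array([-0.03611505,  0.00516091, -0.00668665]), 'finger_force': 0.0, 'finger_gap': 93.62469418920519}
```

View pics/side0.png

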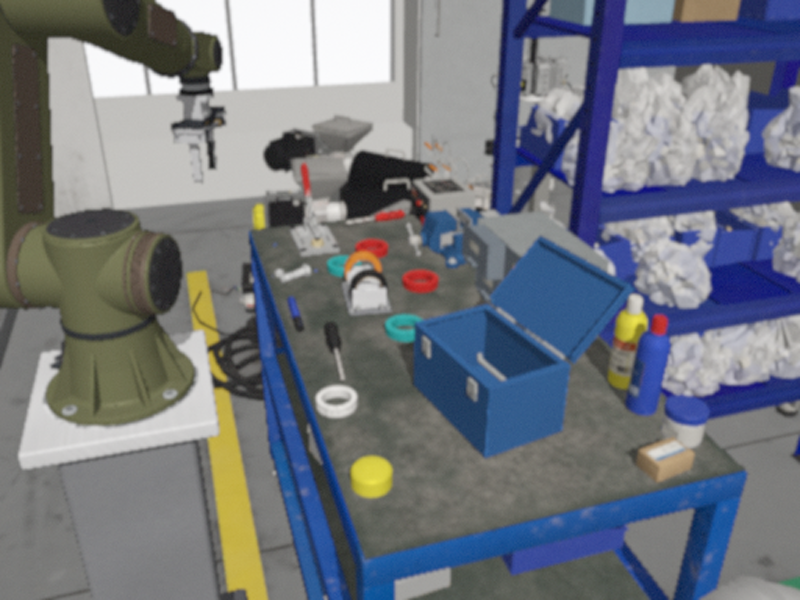

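View pics/top0.png

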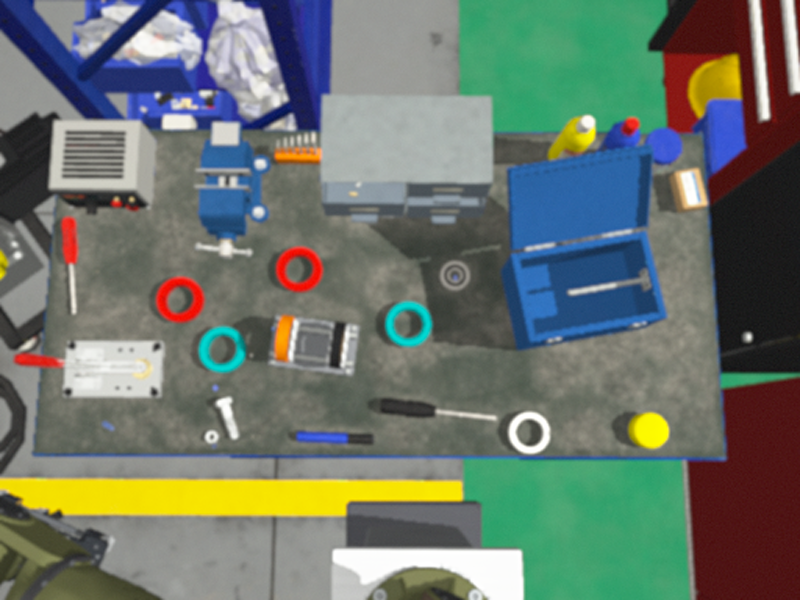

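The side view shows the rack at about (365,280) and the cabinet at about (490,370). In the top view (800x600) the orange roll is at (284,340) and the black one at (345,345). The hook runs from its free end at (570,293) to the wall near (645,280). Next, enlarged crops.

Run:
```python
from cell import manip
import cv2,numpy as np
im=manip.camera("top")
a=im[190:250,160:240]; b=im[140:230,315:435]
# original px windows, 6x
A=cv2.resize(a,None,fx=5,fy=5,interpolation=cv2.INTER_CUBIC)
B=cv2.resize(b,None,fx=6,fy=6,interpolation=cv2.INTER_CUBIC)
cv2.imwrite("pics/A.png",A);cv2.imwrite("pics/B.png",B)
```

```text
(no output)
```

View pics/A.png

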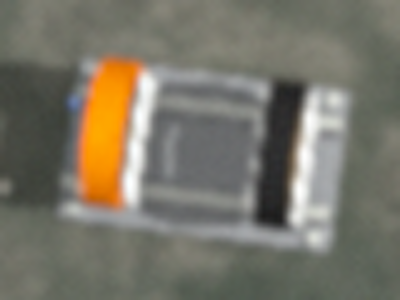

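View pics/B.png

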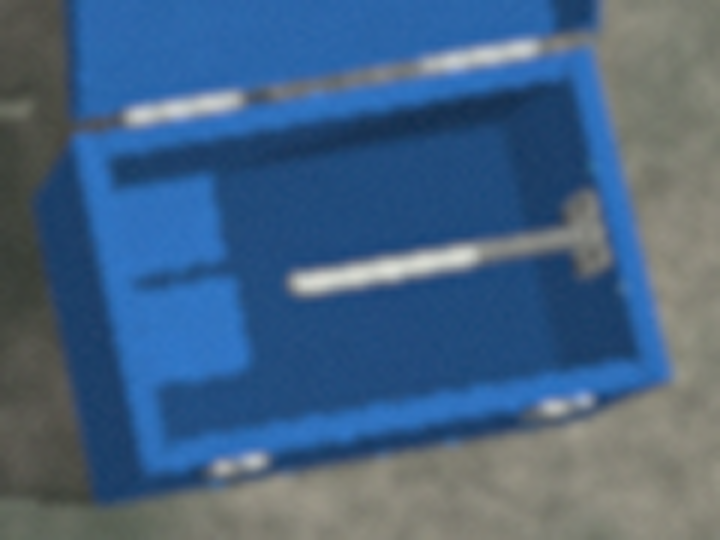

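Crop A: the orange band spans (100,60)-(145,65) at the far end and (82,200)-(122,205) at the near end, with the black roll at (258-303, 85-222). Crop B: the outer lip corners are (75,140), (590,45), (670,380) and (145,475). The bar runs from its tip at (292,283) to the flange at (585,237).

```bash
cat > h.py <<'E'
from cell import manip
import numpy as np,cv2
from scipy.optimize import least_squares,minimize
class Cam:
    def __init__(s,n): i=manip.camera_info(n); s.K,s.R,s.t=[np.array(i[k],float) for k in("camera_matrix","R","t")]
    def proj(s,X):
        p=(np.atleast_2d(X)@s.R.T+s.t.ravel())@s.K.T; return p[:,:2]/p[:,2:]
    def at(s,uv,z):
        d=s.R.T@np.linalg.solve(s.K,[*uv,1]); c=-s.R.T@s.t.ravel(); return c+d*(z-c[2])/d[2]
def rollpts(x,y,yaw,zc=48,a0=0,a1=np.pi):
    # yaw: direction of axis; centre x,y
    th=np.linspace(a0,a1,25); ax=np.array([np.cos(yaw),np.sin(yaw),0]); si=np.array([-np.sin(yaw),np.cos(yaw),0])
    return np.vstack([np.array([x,y,zc])+s*9.5*ax+40*np.cos(th)[:,None]*si+40*np.sin(th)[:,None]*[0,0,1] for s in(-1,1)])
E
python3 - <<'E'
from h import *
T=Cam("top")
f=lambda p,o,s:(np.array(p,float)+.5)/s-.5+np.array(o)
print("camC",-T.R.T@T.t)
out=f([(75,140),(590,45),(670,380),(145,475)],(315,140),6)
inn=f([(110,165),(575,80),(640,355),(165,440)],(315,140),6)
m=np.array([(74,114),(74,-114),(-74,-114),(-74,114)]);mi=np.array([(62,102),(62,-102),(-62,-102),(-62,102)])
def W(p,m,z):
    c,s=np.cos(p[2]),np.sin(p[2]);return np.c_[m@np.array([[c,s],[-s,c]])+p[:2],np.full(len(m),z)]
r=least_squares(lambda p:(T.proj(W(p,m,130))-out).ravel(),[500,-200,0])
print("cab",r.x,r.fun.round(1));cab=r.x
r=least_squares(lambda p:(T.proj(W(p,mi,130))-inn).ravel(),[500,-200,0]);print("inn",r.x,r.fun.round(1))
for p,z in(((292,283),91),((585,237),85),((480,253),85)):
    X=T.at(f(p,(315,140),6),z);c,s=np.cos(cab[2]),np.sin(cab[2]);d=X[:2]-cab[:2];print("bar",X,"in cab",c*d[0]+s*d[1],-s*d[0]+c*d[1])
im=manip.camera("top");hsv=cv2.cvtColor(im,cv2.COLOR_BGR2HSV)
M=((hsv[...,0]>8)&(hsv[...,0]<24)&(hsv[...,1]>140)&(hsv[...,2]>90)).astype(np.uint8)
M[:190]=0;M[250:]=0;M[:,:170]=0;M[:,200:]=0
print(M.sum(),np.argwhere(M).min(0),np.argwhere(M).max(0))
def cost(p):
    h=cv2.convexHull(((T.proj(rollpts(*p))+.5)*8).astype(np.float32)) 
    A=np.zeros((60*8,40*8),np.uint8);cv2.fillConvexPoly(A,(h-np.float32([165*8,190*8])).astype(np.int32),1)
    B=cv2.resize(M[190:250,165:205],None,fx=8,fy=8,interpolation=cv2.INTER_NEAREST)
    return (A!=B).sum()/64
x0=T.at(f((114,135),(160,190),5),85)
best=min((minimize(cost,[x0[0],x0[1],y],method="Nelder-Mead",options=dict(initial_simplex=[[x0[0],x0[1],y],[x0[0]+8,x0[1],y],[x0[0],x0[1]+8,y],[x0[0],x0[1],y+.1]])) for y in(1.4,1.5,1.3)),key=lambda r:r.fun)
print("orange",best.x,best.fun)
b=T.at(f((282,150),(160,190),5),85);print("o top",x0,"black",b,"dist",np.hypot(*(x0-b)[:2]),"yaw",np.arctan2(x0[1]-b[1],x0[0]-b[0]))
E
```

```text
camC [ 332.15736296   63.50079258 1353.1549984 ]
cab [ 5.79377564e+02 -2.56939764e+02  1.87351792e-01] [-0.7 -0.5  0.1 -0.   0.7  0.1 -0.2  0.4]
inn [ 5.79141021e+02 -2.57947610e+02  1.84293915e-01] [-0.5 -1.  -0.3 -0.4  0.3  0.7  0.5  0.7]
bar [ 575.86690377 -232.44208315   91.        ] in cab 1.1136548142586111 24.72288150936959
bar [ 598.64296049 -363.43942156   85.        ] in cab -0.9081091660618412 -108.22434072739082
bar [ 591.09375751 -316.89454062   85.        ] in cab 0.34413361986893065 -61.08785490555628
241 [202 176] [230 187]
orange [501.46248096 244.07881165   1.46026442] 37.59375
o top [494.59511931 237.42491882  85.        ] black [487.44884954 150.45313875  85.        ] dist 87.26488239760847 yaw 1.48881281607805
```

Run:
```python
from h import *
ims=[]
for n,(u0,v0,w,hh) in(("top",(160,190,50,50)),("side",(210,150,50,50))):
    C=Cam(n);im=cv2.resize(manip.camera(n)[v0:v0+hh,u0:u0+w],None,fx=8,fy=8,interpolation=cv2.INTER_CUBIC)
    for p,c in(((501.5,244,1.47),(0,255,0)),((495,244,1.47),(255,0,255))):
        for P in np.split(rollpts(*p),2):
            q=((C.proj(P)+.5-[u0,v0])*8).astype(np.int32);cv2.polylines(im,[q],False,c,1)
    ims.append(im)
cv2.imwrite("pics/ov.png",np.hstack(ims))
```

```text
(no output)
```

View pics/ov.png

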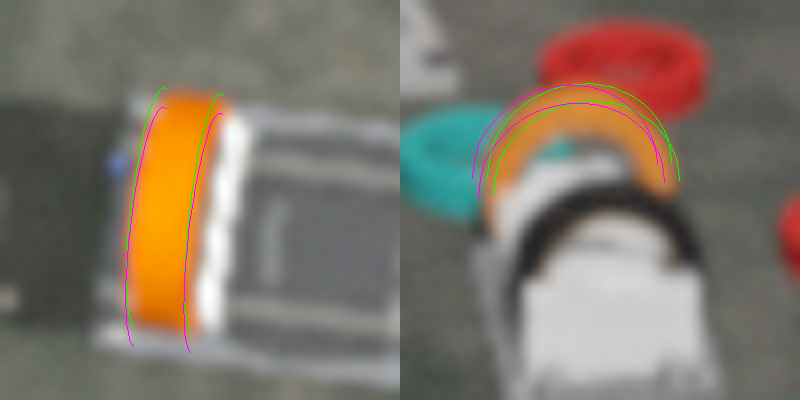

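The overlay (400 px panels at 8x) shows the green outline fits, with the orange about 1 px right of it. So the roll centre is about (501, 242) with axis yaw 1.47. The hook origin is about (585, -289) with yaw 1.757. Moving above the roll now: shift (+297, -269), turn +16°.

```bash
python3 -m inch '[{"dx":0.030,"dy":-0.027,"wz":3.2,"gripper":1},{"dx":0.06,"dy":-0.054,"wz":6.4,"gripper":1},{"dx":0.09,"dy":-0.081,"wz":9.6,"gripper":1},{"dx":0.12,"dy":-0.108,"wz":12.8,"gripper":1},{"dx":0.15,"dy":-0.135,"wz":16,"gripper":1}]' 20
python3 -m inch '[{"dx":0.030,"dy":-0.027,"gripper":1},{"dx":0.06,"dy":-0.054,"gripper":1},{"dx":0.09,"dy":-0.081,"gripper":1},{"dx":0.12,"dy":-0.108,"gripper":1},{"dx":0.147,"dy":-0.134,"gripper":1}]'
python3 -m inch '[{"dz":-0.010,"gripper":1},{"dz":-0.030,"gripper":1},{"dz":-0.05,"gripper":1},{"dz":-0.07,"gripper":1},{"dz":-0.085,"gripper":1}]'
```

```text
validation failed for argument at $[0]...
validation failed for argument at $[0]...
validation failed for argument at $[0]...
```

```bash
python3 -m inch '[{"gripper":1,"dx":0.030,"dy":-0.027,"dz":0,"wx":0,"wy":0,"wz":3.2},{"gripper":1,"dx":0.06,"dy":-0.054,"dz":0,"wx":0,"wy":0,"wz":6.4},{"gripper":1,"dx":0.09,"dy":-0.081,"dz":0,"wx":0,"wy":0,"wz":9.6},{"gripper":1,"dx":0.12,"dy":-0.108,"dz":0,"wx":0,"wy":0,"wz":12.8},{"gripper":1,"dx":0.15,"dy":-0.135,"dz":0,"wx":0,"wy":0,"wz":16}]' 20
```

```text
clock: 0.72
eef_pos: [354.9, 374.3, 205.6]
eef_rot: [3.141, 0.0, 3.044]
wrist_force: [-0.0, 0.4, 0.0]
finger_gap: 93.7
finger_force: 0.0
```

```bash
python3 -m inch '[{"gripper":1,"dx":0.030,"dy":-0.027,"dz":0,"wx":0,"wy":0,"wz":0},{"gripper":1,"dx":0.06,"dy":-0.054,"dz":-0.01,"wx":0,"wy":0,"wz":0},{"gripper":1,"dx":0.09,"dy":-0.081,"dz":-0.02,"wx":0,"wy":0,"wz":0},{"gripper":1,"dx":0.12,"dy":-0.108,"dz":-0.04,"wx":0,"wy":0,"wz":0},{"gripper":1,"dx":0.146,"dy":-0.132,"dz":-0.07,"wx":0,"wy":0,"wz":0}]'
python3 - <<'E'
from h import *
ims=[]
for n,(u0,v0,w,hh) in(("top",(160,180,50,60)),("side",(205,120,50,60))):
    C=Cam(n);im=cv2.resize(manip.camera(n)[v0:v0+hh,u0:u0+w],None,fx=8,fy=8,interpolation=cv2.INTER_CUBIC)
    ims.append(im)
cv2.imwrite("pics/ov2.png",np.hstack(ims))
E
```

```text
clock: 1.13
eef_pos: [497.7, 246.4, 141.4]
eef_rot: [3.14, 0.003, 3.04]
wrist_force: [0.9, 1.0, 0.1]
finger_gap: 94.1
finger_force: 0.0
```

View pics/ov2.png

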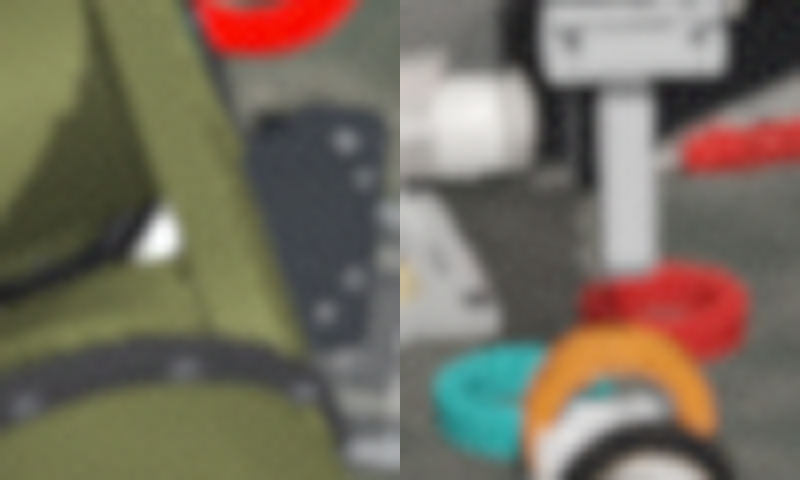

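Side crop: the near finger's tip is at about (632,270) and the orange arc spans 528-718 with its top at about (623,325). I'll compute the offset.

Run:
```python
from h import *
S=Cam("side");s=manip.read_state();print(s["eef_pos"],s["eef_rot"])
p=s["eef_pos"];yaw=s["eef_rot"][2]-np.pi/2;a=np.array([np.cos(yaw),np.sin(yaw),0])
cr=lambda q:((q+.5-[205,120])*8+[400,0]).round(1)
print("near finger outer/inner", cr(S.proj([p-59.5*a,p-47*a])),"axis yaw",yaw)
for x,y in((501,242),(504,242),(501,239)):
    q=cr(S.proj(rollpts(x,y,1.47)));print(x,y,"u",q[:,0].min(),q[:,0].max(),"top",q[:,1].min())
```

```text
[496.28435403 244.29991358 136.47131237] [-3.13843343 -0.00484881  3.03683921]
near finger outer/inner [[629.  281.4]
 [624.3 269.7]] axis yaw 1.466042886565162
501 242 u 527.5 719.6 top 325.8
504 242 u 534.4 726.3 top 325.0
501 239 u 529.2 721.5 top 328.5
```

```bash
python3 -m inch '[{"gripper":1,"dx":0.001,"dy":-0.002,"dz":0,"wx":0,"wy":0,"wz":0},{"gripper":1,"dx":0.001,"dy":-0.002,"dz":-0.010,"wx":0,"wy":0,"wz":0},{"gripper":1,"dx":0.001,"dy":-0.002,"dz":-0.02,"wx":0,"wy":0,"wz":0},{"gripper":1,"dx":0.001,"dy":-0.002,"dz":-0.03,"wx":0,"wy":0,"wz":0},{"gripper":1,"dx":0.001,"dy":-0.002,"dz":-0.03,"wx":0,"wy":0,"wz":0}]'
```

```text
clock: 1.65
eef_pos: [495.0, 246.3, 108.4]
eef_rot: [-3.14, -0.002, 3.042]
wrist_force: [-0.4, -0.5, -0.9]
finger_gap: 94.0
finger_force: 0.0
```

```bash
python3 -m inch '[{"gripper":1,"dx":0.006,"dy":-0.004,"dz":0,"wx":0,"wy":0,"wz":0},{"gripper":1,"dx":0.006,"dy":-0.004,"dz":-0.012,"wx":0,"wy":0,"wz":0},{"gripper":1,"dx":0.006,"dy":-0.004,"dz":-0.024,"wx":0,"wy":0,"wz":0},{"gripper":1,"dx":0.006,"dy":-0.004,"dz":-0.031,"wx":0,"wy":0,"wz":0},{"gripper":1,"dx":0.006,"dy":-0.004,"dz":-0.031,"wx":0,"wy":0,"wz":0}]'
```

```text
clock: 2.07
eef_pos: [501.4, 241.6, 77.3]
eef_rot: [-3.14, -0.003, 3.041]
wrist_force: [-0.8, -0.1, 0.1]
finger_gap: 94.2
finger_force: 0.0
```

```bash
python3 -m inch '[{"gripper":0.25,"dx":0,"dy":0,"dz":0,"wx":0,"wy":0,"wz":0},{"gripper":0.25,"dx":0,"dy":0,"dz":0,"wx":0,"wy":0,"wz":0},{"gripper":0,"dx":0,"dy":0,"dz":0,"wx":0,"wy":0,"wz":0},{"gripper":0,"dx":0,"dy":0,"dz":0,"wx":0,"wy":0,"wz":0},{"gripper":0,"dx":0,"dy":0,"dz":0,"wx":0,"wy":0,"wz":0}]' 20
python3 -m inch '[{"gripper":0,"dx":0,"dy":0,"dz":0,"wx":0,"wy":0,"wz":0},{"gripper":0,"dx":0,"dy":0,"dz":0,"wx":0,"wy":0,"wz":0},{"gripper":0,"dx":0,"dy":0,"dz":0,"wx":0,"wy":0,"wz":0},{"gripper":0,"dx":0,"dy":0,"dz":0,"wx":0,"wy":0,"wz":0},{"gripper":0,"dx":0,"dy":0,"dz":0,"wx":0,"wy":0,"wz":0}]' 20
```

```text
clock: 2.48
eef_pos: [502.5, 242.1, 79.9]
eef_rot: [3.141, 0.001, 3.041]
wrist_force: [0.6, 0.2, -0.5]
finger_gap: 64.5
finger_force: 0.0
clock: 2.9
eef_pos: [502.3, 242.0, 79.5]
eef_rot: [-3.142, -0.0, 3.041]
wrist_force: [0.2, 0.2, -0.0]
finger_gap: 30.7
finger_force: 0.0
```

```bash
python3 -m inch '[{"gripper":0.28,"dx":-0.001,"dy":0,"dz":-0.002,"wx":0,"wy":0,"wz":0},{"gripper":0.1,"dx":-0.001,"dy":0,"dz":-0.002,"wx":0,"wy":0,"wz":0},{"gripper":0,"dx":-0.001,"dy":0,"dz":-0.002,"wx":0,"wy":0,"wz":0},{"gripper":0,"dx":-0.001,"dy":0,"dz":-0.002,"wx":0,"wy":0,"wz":0},{"gripper":0,"dx":-0.001,"dy":0,"dz":-0.002,"wx":0,"wy":0,"wz":0}]' 20
python3 -m inch '[{"gripper":0,"dx":0,"dy":0,"dz":0,"wx":0,"wy":0,"wz":0},{"gripper":0,"dx":0,"dy":0,"dz":0.003,"wx":0,"wy":0,"wz":0},{"gripper":0,"dx":0,"dy":0,"dz":0.006,"wx":0,"wy":0,"wz":0},{"gripper":0,"dx":0,"dy":0,"dz":0.009,"wx":0,"wy":0,"wz":0},{"gripper":0,"dx":0,"dy":0,"dz":0.012,"wx":0,"wy":0,"wz":0}]' 20
```

```text
clock: 3.32
eef_pos: [501.3, 242.0, 77.4]
eef_rot: [-3.141, -0.0, 3.041]
wrist_force: [0.2, 0.1, -0.9]
finger_gap: 18.7
finger_force: 19.9
clock: 3.73
eef_pos: [501.4, 242.0, 90.0]
eef_rot: [3.141, 0.0, 3.041]
wrist_force: [0.2, -0.3, -0.4]
finger_gap: 18.5
finger_force: 19.9
```

```bash
python3 -m inch '[{"gripper":0,"dx":0,"dy":0,"dz":0.025,"wx":0,"wy":0,"wz":0},{"gripper":0,"dx":0,"dy":0,"dz":0.055,"wx":0,"wy":0,"wz":0},{"gripper":0,"dx":0,"dy":0,"dz":0.085,"wx":0,"wy":0,"wz":0},{"gripper":0,"dx":0,"dy":-0.015,"dz":0.115,"wx":0,"wy":0,"wz":0},{"gripper":0,"dx":0.005,"dy":-0.035,"dz":0.14,"wx":0,"wy":0,"wz":0}]' 20
python3 -m inch '[{"gripper":0,"dx":0.005,"dy":-0.030,"dz":0.005,"wx":0,"wy":0,"wz":2},{"gripper":0,"dx":0.01,"dy":-0.06,"dz":0.01,"wx":0,"wy":0,"wz":4},{"gripper":0,"dx":0.015,"dy":-0.09,"dz":0.01,"wx":0,"wy":0,"wz":6},{"gripper":0,"dx":0.02,"dy":-0.12,"dz":0.01,"wx":0,"wy":0,"wz":8},{"gripper":0,"dx":0.025,"dy":-0.15,"dz":0.01,"wx":0,"wy":0,"wz":10}]' 20
python3 -c "
from cell import manip;print(manip.read_state()['joints'].round(2))"
```

```text
clock: 4.15
eef_pos: [505.9, 207.5, 232.1]
eef_rot: [3.141, 0.001, 3.043]
wrist_force: [0.0, -0.3, -0.9]
finger_gap: 18.8
finger_force: 19.9
clock: 4.57
eef_pos: [531.3, 55.5, 240.0]
eef_rot: [-3.142, 0.001, -3.066]
wrist_force: [0.6, -1.1, -1.1]
finger_gap: 18.2
finger_force: 19.9
[ 0.04  0.24  1.52 -0.    1.38 -1.61]
```

```bash
python3 -m inch '[{"gripper":0,"dx":0.004,"dy":-0.030,"dz":0,"wx":0,"wy":0,"wz":1.3},{"gripper":0,"dx":0.008,"dy":-0.06,"dz":0,"wx":0,"wy":0,"wz":2.6},{"gripper":0,"dx":0.012,"dy":-0.09,"dz":0,"wx":0,"wy":0,"wz":4},{"gripper":0,"dx":0.016,"dy":-0.12,"dz":0,"wx":0,"wy":0,"wz":5},{"gripper":0,"dx":0.022,"dy":-0.15,"dz":0,"wx":0,"wy":0,"wz":6.3}]' 20
python3 -m inch '[{"gripper":0,"dx":0.004,"dy":-0.030,"dz":0,"wx":0,"wy":0,"wz":0},{"gripper":0,"dx":0.008,"dy":-0.06,"dz":0,"wx":0,"wy":0,"wz":0},{"gripper":0,"dx":0.012,"dy":-0.085,"dz":0,"wx":0,"wy":0,"wz":0},{"gripper":0,"dx":0.015,"dy":-0.105,"dz":0,"wx":0,"wy":0,"wz":0},{"gripper":0,"dx":0.017,"dy":-0.114,"dz":0,"wx":0,"wy":0,"wz":0}]' 20
python3 -m inch '[{"gripper":0,"dx":0,"dy":0,"dz":0,"wx":0,"wy":0,"wz":0},{"gripper":0,"dx":0,"dy":0,"dz":0,"wx":0,"wy":0,"wz":0},{"gripper":0,"dx":0,"dy":0,"dz":0,"wx":0,"wy":0,"wz":0},{"gripper":0,"dx":0,"dy":0,"dz":0,"wx":0,"wy":0,"wz":0},{"gripper":0,"dx":0,"dy":0,"dz":0,"wx":0,"wy":0,"wz":0}]' 20
python3 - <<'E'
from h import *
ims=[]
for n,(u0,v0,w,hh) in(("top",(300,110,80,120)),("side",(260,110,130,180))):
    ims.append(cv2.resize(manip.camera(n)[v0:v0+hh,u0:u0+w],None,fx=(5 if n=="top" else 3.333),fy=(5 if n=="top" else 3.3333),interpolation=cv2.INTER_CUBIC)[:600,:400])
    print(ims[-1].shape)
h=min(i.shape[0] for i in ims)
cv2.imwrite("pics/c.png",np.hstack([i[:h] for i in ims]))
E
```

```text
clock: 4.98
eef_pos: [553.2, -94.5, 240.0]
eef_rot: [-3.141, 0.0, -2.957]
wrist_force: [0.3, -0.1, -0.5]
finger_gap: 18.5
finger_force: 19.9
clock: 5.4
eef_pos: [570.2, -209.3, 239.5]
eef_rot: [-3.141, -0.0, -2.96]
wrist_force: [0.8, -0.4, -1.7]
finger_gap: 18.4
finger_force: 19.9
clock: 5.82
eef_pos: [570.4, -206.0, 239.8]
eef_rot: [-3.142, 0.0, -2.956]
wrist_force: [0.1, -0.4, -0.7]
finger_gap: 18.1
finger_force: 19.9
(600, 400, 3)
(600, 400, 3)
```

View pics/c.png

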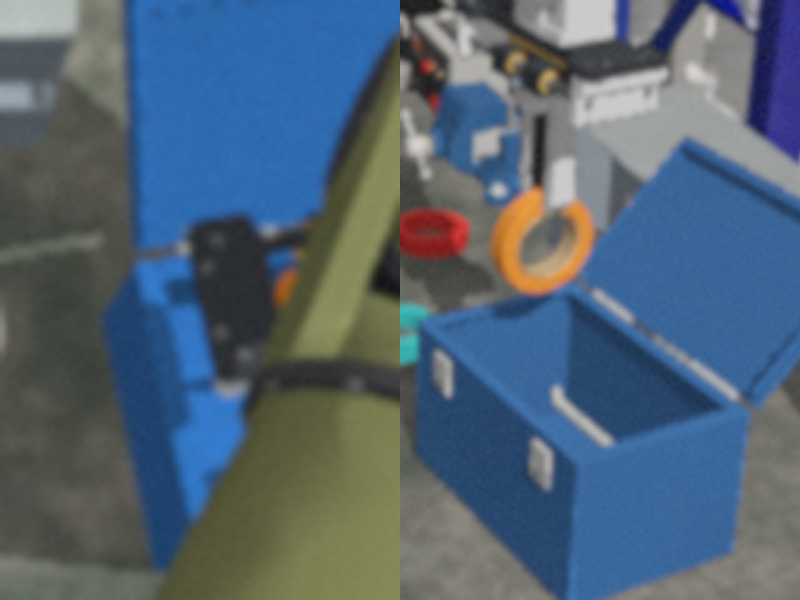

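Crop c: the side panel shows the orange roll in the fingers with its outer ellipse at u 492-594, v 188-295. The hook tip is at (557,390), and the cabinet lip corners are at (425,322), (577,460) and (745,408). Comparing with the predictions.

Run:
```python
from h import *
S=Cam("side");s=manip.read_state();p=s["eef_pos"];print(p)
cr=lambda q:((q+.5-[260,110])*3.3333+[400,0]).round(1)
yaw=1.757;q=cr(S.proj(rollpts(p[0],p[1],yaw,p[2]+11-40,0,2*np.pi)));print("roll",q.min(0),q.max(0))
b=.186;c=np.array([579.2,-257.4]);R=np.array([[np.cos(b),-np.sin(b)],[np.sin(b),np.cos(b)]])
P=lambda x,y,z:np.r_[c+R@[x,y],z]
print(cr(S.proj([P(-74,114,130),P(-74,-114,130),P(74,-114,130)])))
print("tip top",cr(S.proj([P(0,25,97),P(0,25,85)])),"bar",cr(S.proj([P(0,-40,85)])))
print("roll in hook frame",R.T@(p[:2]-c)+[0,32])
```

```text
[ 570.40945314 -206.38900912  239.71847782]
roll [494.3 186.1] [597.4 293.6]
[[418.2 320.8]
 [580.9 465. ]
 [753.3 410.9]]
tip top [[557.1 386.1]
 [556.3 399.4]] bar [[604.3 440.1]]
roll in hook frame [ 0.79450493 83.75677412]
```

```bash
python3 -m inch '[{"gripper":0,"dx":-0.001,"dy":0,"dz":-0.012,"wx":0,"wy":0,"wz":0},{"gripper":0,"dx":-0.001,"dy":0,"dz":-0.025,"wx":0,"wy":0,"wz":0},{"gripper":0,"dx":-0.001,"dy":0,"dz":-0.038,"wx":0,"wy":0,"wz":0},{"gripper":0,"dx":-0.001,"dy":0,"dz":-0.05,"wx":0,"wy":0,"wz":0},{"gripper":0,"dx":-0.001,"dy":0,"dz":-0.06,"wx":0,"wy":0,"wz":0}]' 20
python3 -m inch '[{"gripper":0,"dx":0,"dy":0,"dz":-0.012,"wx":0,"wy":0,"wz":0},{"gripper":0,"dx":0,"dy":0,"dz":-0.025,"wx":0,"wy":0,"wz":0},{"gripper":0,"dx":0,"dy":0,"dz":-0.038,"wx":0,"wy":0,"wz":0},{"gripper":0,"dx":0,"dy":0,"dz":-0.052,"wx":0,"wy":0,"wz":0},{"gripper":0,"dx":0,"dy":0,"dz":-0.06,"wx":0,"wy":0,"wz":0}]' 20
python3 -m inch '[{"gripper":0,"dx":0,"dy":0,"dz":-0.003,"wx":0,"wy":0,"wz":0},{"gripper":0,"dx":0,"dy":0,"dz":-0.006,"wx":0,"wy":0,"wz":0},{"gripper":0,"dx":0,"dy":0,"dz":-0.006,"wx":0,"wy":0,"wz":0},{"gripper":0,"dx":0,"dy":0,"dz":-0.006,"wx":0,"wy":0,"wz":0},{"gripper":0,"dx":0,"dy":0,"dz":-0.006,"wx":0,"wy":0,"wz":0}]' 20
python3 - <<'E'
from h import *
u0,v0,w,hh=280,140,100,110
cv2.imwrite("pics/d.png",cv2.resize(manip.camera("side")[v0:v0+hh,u0:u0+w],None,fx=5,fy=5,interpolation=cv2.INTER_CUBIC))
E
```

```text
clock: 6.33
eef_pos: [569.2, -206.8, 178.5]
eef_rot: [3.141, -0.0, -2.957]
wrist_force: [0.2, 0.2, -0.9]
finger_gap: 18.6
finger_force: 19.9
clock: 6.75
eef_pos: [568.9, -206.8, 117.7]
eef_rot: [3.141, -0.001, -2.958]
wrist_force: [-0.2, -0.4, -0.8]
finger_gap: 18.5
finger_force: 19.9
clock: 7.17
eef_pos: [569.6, -207.1, 114.2]
eef_rot: [-3.141, 0.001, -2.958]
wrist_force: [0.2, 0.0, -0.9]
finger_gap: 18.5
finger_force: 19.9
```

View pics/d.png

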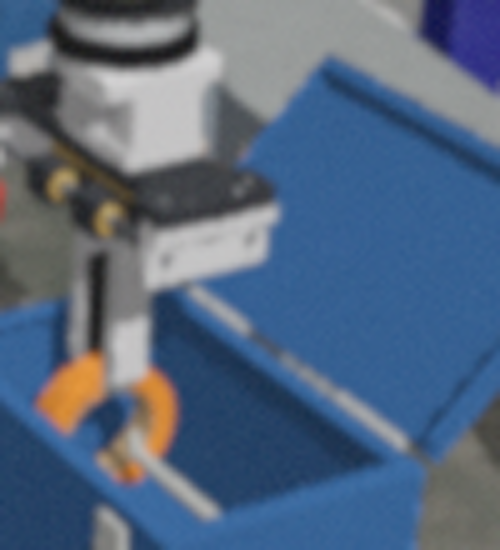

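Crop d: the roll is inside the cabinet with its hole at about (110,425), and the hook tip at (133,435) lines up with it. Sliding back along the bar.

```bash
python3 -m inch '[{"gripper":0,"dx":0.0017,"dy":-0.009,"dz":0,"wx":0,"wy":0,"wz":0},{"gripper":0,"dx":0.0034,"dy":-0.018,"dz":0,"wx":0,"wy":0,"wz":0},{"gripper":0,"dx":0.0051,"dy":-0.027,"dz":0,"wx":0,"wy":0,"wz":0},{"gripper":0,"dx":0.0068,"dy":-0.036,"dz":0,"wx":0,"wy":0,"wz":0},{"gripper":0,"dx":0.0085,"dy":-0.045,"dz":0,"wx":0,"wy":0,"wz":0}]' 20
```

```text
clock: 7.63
eef_pos: [577.9, -253.3, 113.5]
eef_rot: [-3.142, -0.0, -2.958]
wrist_force: [0.3, 0.5, -0.2]
finger_gap: 18.6
finger_force: 19.9
```

```bash
python3 -m inch '[{"gripper":0,"dx":0.0017,"dy":-0.009,"dz":0,"wx":0,"wy":0,"wz":0},{"gripper":0,"dx":0.0034,"dy":-0.018,"dz":0,"wx":0,"wy":0,"wz":0},{"gripper":0,"dx":0.0051,"dy":-0.027,"dz":0,"wx":0,"wy":0,"wz":0},{"gripper":0,"dx":0.0068,"dy":-0.036,"dz":0,"wx":0,"wy":0,"wz":0},{"gripper":0,"dx":0.0085,"dy":-0.045,"dz":0,"wx":0,"wy":0,"wz":0}]' 20
python3 -m inch '[{"gripper":0,"dx":0,"dy":0,"dz":-0.003,"wx":0,"wy":0,"wz":0},{"gripper":0,"dx":0,"dy":0,"dz":-0.006,"wx":0,"wy":0,"wz":0},{"gripper":0,"dx":0,"dy":0,"dz":-0.009,"wx":0,"wy":0,"wz":0},{"gripper":0,"dx":0,"dy":0,"dz":-0.012,"wx":0,"wy":0,"wz":0},{"gripper":0,"dx":0,"dy":0,"dz":-0.015,"wx":0,"wy":0,"wz":0}]' 20
```

```text
clock: 8.05
eef_pos: [586.5, -297.9, 113.5]
eef_rot: [-3.142, -0.0, -2.958]
wrist_force: [0.4, 0.9, -0.8]
finger_gap: 18.5
finger_force: 19.9
clock: 8.47
eef_pos: [586.4, -296.6, 98.2]
eef_rot: [3.141, -0.0, -2.957]
wrist_force: [0.3, 0.4, -0.9]
finger_gap: 17.9
finger_force: 19.9
```

```bash
python3 -m inch '[{"gripper":0,"dx":0,"dy":0,"dz":-0.001,"wx":0,"wy":0,"wz":0},{"gripper":0,"dx":0,"dy":0,"dz":-0.002,"wx":0,"wy":0,"wz":0},{"gripper":0,"dx":0,"dy":0,"dz":-0.003,"wx":0,"wy":0,"wz":0},{"gripper":0,"dx":0,"dy":0,"dz":-0.003,"wx":0,"wy":0,"wz":0},{"gripper":0,"dx":0,"dy":0,"dz":-0.003,"wx":0,"wy":0,"wz":0}]' 20
```

```text
clock: 8.88
eef_pos: [586.4, -297.0, 95.6]
eef_rot: [-3.141, 0.0, -2.958]
wrist_force: [0.1, 0.5, -1.5]
finger_gap: 18.4
finger_force: 19.9
```

```bash
python3 -m inch '[{"gripper":0,"dx":0,"dy":0,"dz":-0.0005,"wx":0,"wy":0,"wz":0},{"gripper":0,"dx":0,"dy":0,"dz":-0.001,"wx":0,"wy":0,"wz":0},{"gripper":0,"dx":0,"dy":0,"dz":-0.001,"wx":0,"wy":0,"wz":0},{"gripper":0,"dx":0,"dy":0,"dz":-0.001,"wx":0,"wy":0,"wz":0},{"gripper":0,"dx":0,"dy":0,"dz":-0.001,"wx":0,"wy":0,"wz":0}]' 20
```

```text
clock: 9.3
eef_pos: [586.4, -297.1, 94.7]
eef_rot: [-3.141, 0.0, -2.958]
wrist_force: [-0.8, -0.1, 2.0]
finger_gap: 18.4
finger_force: 19.9
```

Contact with the bar was felt (+2 N) at the expected height, so I'm releasing.

```bash
python3 -m inch '[{"gripper":0.22,"dx":0,"dy":0,"dz":0,"wx":0,"wy":0,"wz":0},{"gripper":0.24,"dx":0,"dy":0,"dz":0,"wx":0,"wy":0,"wz":0},{"gripper":0.3,"dx":0,"dy":0,"dz":0,"wx":0,"wy":0,"wz":0},{"gripper":0.45,"dx":0,"dy":0,"dz":0,"wx":0,"wy":0,"wz":0},{"gripper":0.5,"dx":0,"dy":0,"dz":0,"wx":0,"wy":0,"wz":0}]' 5
python3 -m inch '[{"gripper":0.5,"dx":0,"dy":0,"dz":0,"wx":0,"wy":0,"wz":0},{"gripper":0.5,"dx":0,"dy":0,"dz":0,"wx":0,"wy":0,"wz":0},{"gripper":0.5,"dx":0,"dy":0,"dz":0,"wx":0,"wy":0,"wz":0},{"gripper":0.5,"dx":0,"dy":0,"dz":0,"wx":0,"wy":0,"wz":0},{"gripper":0.5,"dx":0,"dy":0,"dz":0,"wx":0,"wy":0,"wz":0}]'
```

```text
clock: 9.72
eef_pos: [586.3, -297.0, 94.5]
eef_rot: [3.142, -0.0, -2.958]
wrist_force: [-0.9, 0.2, 0.4]
finger_gap: 38.1
finger_force: 0.0
clock: 10.13
eef_pos: [586.3, -297.0, 94.5]
eef_rot: [3.142, -0.0, -2.958]
wrist_force: [0.2, 0.2, -0.3]
finger_gap: 47.0
finger_force: 0.0
```

```bash
python3 -m inch '[{"gripper":0.5,"dx":0,"dy":0,"dz":0.008,"wx":0,"wy":0,"wz":0},{"gripper":0.5,"dx":0,"dy":0,"dz":0.02,"wx":0,"wy":0,"wz":0},{"gripper":0.5,"dx":0,"dy":0,"dz":0.04,"wx":0,"wy":0,"wz":0},{"gripper":0.5,"dx":0,"dy":0,"dz":0.065,"wx":0,"wy":0,"wz":0},{"gripper":0.5,"dx":0,"dy":0,"dz":0.09,"wx":0,"wy":0,"wz":0}]'
python3 -m inch '[{"gripper":0.5,"dx":-0.01,"dy":0.01,"dz":0.02,"wx":0,"wy":0,"wz":0},{"gripper":0.5,"dx":-0.04,"dy":0.02,"dz":0.04,"wx":0,"wy":0,"wz":0},{"gripper":0.5,"dx":-0.07,"dy":0.04,"dz":0.06,"wx":0,"wy":0,"wz":0},{"gripper":0.5,"dx":-0.1,"dy":0.06,"dz":0.07,"wx":0,"wy":0,"wz":0},{"gripper":0.5,"dx":-0.13,"dy":0.08,"dz":0.08,"wx":0,"wy":0,"wz":0}]'
python3 -m inch '[{"gripper":0.5,"dx":-0.02,"dy":0.03,"dz":0,"wx":0,"wy":0,"wz":0},{"gripper":0.5,"dx":-0.04,"dy":0.06,"dz":0,"wx":0,"wy":0,"wz":0},{"gripper":0.5,"dx":-0.06,"dy":0.09,"dz":0,"wx":0,"wy":0,"wz":0},{"gripper":0.5,"dx":-0.08,"dy":0.12,"dz":0,"wx":0,"wy":0,"wz":0},{"gripper":0.5,"dx":-0.08,"dy":0.15,"dz":0,"wx":0,"wy":0,"wz":0}]'
python3 - <<'E'
from h import *
u0,v0,w,hh=290,165,100,100
A=cv2.resize(manip.camera("side")[v0:v0+hh,u0:u0+w],None,fx=4,fy=4,interpolation=cv2.INTER_CUBIC)
u0,v0=325,135
B=cv2.resize(manip.camera("top")[v0:v0+hh,u0:u0+w],None,fx=4,fy=4,interpolation=cv2.INTER_CUBIC)
cv2.imwrite("pics/e.png",np.hstack([A,B]))
E
```

```text
clock: 10.55
eef_pos: [586.3, -297.0, 186.8]
eef_rot: [-3.141, 0.0, -2.958]
wrist_force: [-0.1, 0.3, -1.0]
finger_gap: 47.1
finger_force: 0.0
clock: 10.97
eef_pos: [455.0, -216.2, 266.6]
eef_rot: [-3.14, 0.002, -2.958]
wrist_force: [0.5, -0.2, 0.3]
finger_gap: 47.0
finger_force: 0.0
clock: 11.38
eef_pos: [374.0, -65.9, 266.1]
eef_rot: [-3.14, 0.002, -2.959]
wrist_force: [1.2, 0.3, -0.1]
finger_gap: 46.9
finger_force: 0.0
```

View pics/e.png

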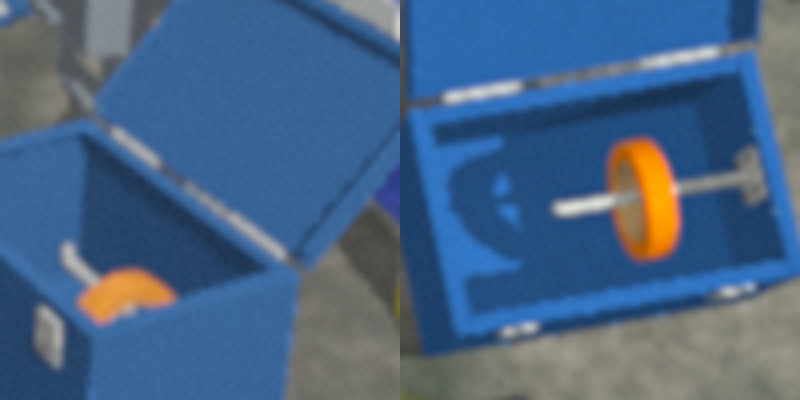

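Crop e: the roll at (645,200) hangs on the bar, square to it and clear of the walls. I'll let it settle, check that it is still, and then hand in.

```bash
Z='x'
python3 - <<'E'
from h import *
manip.camera("top")
f=lambda:manip.camera("top")[150:210,370:400].astype(float)
a=f()
for _ in range(18): manip.camera("side")
b=f();print(abs(a-b).mean(),abs(a-b).max(),manip.read_state()["clock"])
E
python3 -m inch '[{"gripper":0.5,"dx":0,"dy":0,"dz":0,"wx":0,"wy":0,"wz":0},{"gripper":0.5,"dx":0,"dy":0,"dz":0,"wx":0,"wy":0,"wz":0},{"gripper":0.5,"dx":0,"dy":0,"dz":0,"wx":0,"wy":0,"wz":0},{"gripper":0.5,"dx":0,"dy":0,"dz":0,"wx":0,"wy":0,"wz":0},{"gripper":0.5,"dx":0,"dy":0,"dz":0,"wx":0,"wy":0,"wz":0}]'
python3 - <<'E'
from h import *
f=lambda:manip.camera("top")[150:210,370:400].astype(float)
d=[]
a=f();b=f();print(abs(a-b).mean(),abs(a-b).max())
for _ in range(40): f()
b=f();print(abs(a-b).mean(),abs(a-b).max(),manip.read_state()["clock"])
E
```

```text
1.2498148148148147 10.0 12.5333
clock: 12.95
eef_pos: [376.4, -67.0, 264.5]
eef_rot: [-3.142, 0.0, -2.958]
wrist_force: [-0.7, -0.1, -0.3]
finger_gap: 46.9
finger_force: 0.0
1.2307407407407407 14.0
1.230925925925926 16.0 15.1
```

Frame differences are at noise level, so the roll is still.

```bash
python3 -c "
from cell import manip;print(manip.sign_off())"
```

```text
the job is handed in; nothing more can be done
None
```

The orange roll hangs still on the hook inside the cabinet, the wrist force stayed within about 2 N inside it, the black roll was not touched as far as I could tell (not re-measured at the end), and the job was handed in at about 15 s; the hand-in call returned no verdict.

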